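# Clear the router bed of offcuts

### The job

Clear the offcuts off the bed of the board router: take the one scraper block that just fits between the two clamp bars, sweep every offcut with it over the open end of the bed into the blue scrap tray, then set the scraper down upright on the blue tool mat again. The cut edges are full of splinters, so never touch an offcut with the gripper or arm; do not drop the scraper, and leave the finished plate by the gantry and the other two scrapers where they are.

Things in the scene. Friction and masses are not known exactly. Their poses are not given: they have to be found in the camera images.
- router: Desktop board router fixed to the bench, placed and turned as a whole. Origin on the bench below the bed; y along the bed from its open end (-y, about the robot's right) to the gantry (+y); x across it, away from the robot. Flat wooden bed, top at 86 mm, y = -260 to +300 mm. Offcuts lie within y = -250 to +27 mm, the finished plate from y = +97 mm on.
- channel (a point): Middle of the channel between the two aluminium clamp bars, on the bed surface (router frame 0, 0, 86 mm); axes as the router's. The bars run along the whole bed, 20 mm wide, 12 mm high (bolt heads 5 mm more), inner faces at x = -75 and +75 mm: the channel is 150 mm wide.
- gantry (a point): Collet of the spindle on the parked gantry, above the bed. Gantry and spindle, 320 mm high, occupy router frame y = +169 to +297 mm, x = -141 to +198 mm; it is fixed: keep arm and gripper clear of it, also when first leaving the start pose.
- bed_end (a point): Middle of the channel at the bed's open end, on the bed surface (router frame 0, -260, 86 mm); axes as the router's. Things pushed past it fall into the scrap tray.
- bed_start (a point): Middle of the channel on the bed surface in the clear strip between the offcuts and the finished plate (router frame 0, +60, 86 mm); axes as the router's.
- tray (a point): Scrap tray: blue open sheet-metal tray fixed below the bed's open end, outside 200 mm (x) by 160 mm (y) by 55 mm high, wall 4 mm, rim 31 mm below the bed surface. This point: middle of its floor, 5 mm above the bench (router frame 0, -332, 5 mm); axes as the router's.
- plate: Finished fixture plate: green, 130 x 70 x 6 mm with a grid of holes, lying loose on the bed between the bars next to the gantry, long side across the bed. Origin: centre of its underside. Must not be shifted.
- mat: Blue tool mat fixed on the bench to the robot's right, 240 mm (x) by 310 mm (y), 3 mm thick. Origin: centre of its underside, on the bench; its top is at 3 mm.
- scraper_100: Scraper block, one of three alike but for length: 100 mm long (x), 26 mm thick (y), 40 mm high, orange; at mid-length a black grip ridge 80 mm long (x), 22 mm thick (y), 40 to 84 mm above the sole. Stands on its sole on the mat, x within 0.16 rad of world x, 85 mm from the next. 0.18 kg. Origin: centre of the sole.
- scraper_138: Scraper block, one of three alike but for length: 138 mm long (x), 26 mm thick (y), 40 mm high, orange; at mid-length a black grip ridge 80 mm long (x), 22 mm thick (y), 40 to 84 mm above the sole. Stands on its sole on the mat, x within 0.16 rad of world x, 85 mm from the next. 0.24 kg. Origin: centre of the sole.
- scraper_176: Scraper block, one of three alike but for length: 176 mm long (x), 26 mm thick (y), 40 mm high, orange; at mid-length a black grip ridge 80 mm long (x), 22 mm thick (y), 40 to 84 mm above the sole. Stands on its sole on the mat, x within 0.16 rad of world x, 85 mm from the next. 0.31 kg. Origin: centre of the sole.
- offcut1: A flat loose offcut, 6 mm thick, lying on the bed between the clamp bars: green, 62 x 22 mm. Origin: centre of its underside. Any yaw. Weighs 11 to 32 g.
- offcut2: A flat loose offcut, 6 mm thick, lying on the bed between the clamp bars: aluminium, 60 x 24 mm. Origin: centre of its underside. Any yaw. Weighs 11 to 32 g.
- offcut3: A flat loose offcut, 6 mm thick, lying on the bed between the clamp bars: green, L-shaped, 50 x 40 mm. Origin: centre of its underside. Any yaw. Weighs 11 to 32 g.
- offcut4: A flat loose offcut, 6 mm thick, lying on the bed between the clamp bars: aluminium, 60 x 20 mm with round ends. Origin: centre of its underside. Any yaw. Weighs 11 to 32 g.
- offcut5: A flat loose offcut, 6 mm thick, lying on the bed between the clamp bars: green, 45 x 36 mm. Origin: centre of its underside. Any yaw. Weighs 11 to 32 g.

How it is judged (in metres and radians):
On the way, in this order (a step that is already met when the one before it is completed fails the run):
1. the 138 mm scraper is down on the bed between the clamp bars (x of scraper_138 in the frame of bed_end between -0.02 and 0.02 m and y of scraper_138 in the frame of bed_end between 0 and 0.36 m and z of scraper_138 in the frame of bed_end between -0.004 and 0.0045 m and angle between scraper_138's own z axis and vertical below 0.12 rad), for 0.1 s.
2. all five offcuts are in the scrap tray (x of offcut1 in the frame of tray between -0.097 and 0.097 m and y of offcut1 in the frame of tray between -0.08 and 0.08 m and z of each of offcut1, offcut2, offcut3, offcut4, offcut5 in the frame of tray below 0.05 m and x of offcut2 in the frame of tray between -0.097 and 0.097 m and y of offcut2 in the frame of tray between -0.08 and 0.08 m and x of offcut3 in the frame of tray between -0.097 and 0.097 m and y of offcut3 in the frame of tray between -0.08 and 0.08 m and x of offcut4 in the frame of tray between -0.097 and 0.097 m and y of offcut4 in the frame of tray between -0.08 and 0.08 m and x of offcut5 in the frame of tray between -0.097 and 0.097 m and y of offcut5 in the frame of tray between -0.08 and 0.08 m), for 0.2 s.
At the end, for the whole second after the job is handed in: All five offcuts lie inside the scrap tray (centres within its walls, less than 50 mm above its floor); the 138 mm scraper stands upright (0.06 rad), still, on the mat, its centre within 60 mm (x) and 145 mm (y) of the mat's; the finished plate is within 12 mm of its start (all of step 2 and x of scraper_138 in the frame of mat between -0.06 and 0.06 m and y of scraper_138 in the frame of mat between -0.145 and 0.145 m and z of scraper_138 in the frame of mat between 0 and 0.009 m and angle between scraper_138's own z axis and vertical below 0.06 rad and linear speed of scraper_138 below 0.02 m/s and distance of plate from where it was at the start of the episode below 0.012 m); the robot touches nothing.
It fails at once if the gripper or arm touches an offcut (contact force between any of the fingers, the arm and offcut1 above 0.5 N or contact force between any of the fingers, the arm and offcut2 above 0.5 N or contact force between any of the fingers, the arm and offcut3 above 0.5 N or contact force between any of the fingers, the arm and offcut4 above 0.5 N or contact force between any of the fingers, the arm and offcut5 above 0.5 N).
It fails at once if the finished plate is shifted more than 12 mm (distance of plate from where it was at the start of the episode above 0.012 m).
It fails at once if another scraper is moved more than 20 mm (distance of any of scraper_100, scraper_176 from where it was at the start of the episode above 0.02 m).
It fails at once if the scraper is dropped (falls faster than 0.45 m/s out of the fingers) (contact force between the fingers and scraper_138 below 0.1 N and linear speed of scraper_138 above 0.45 m/s).
It also fails if it takes over 69 s, if anything falls off the work surface, if the arm or the gripper's body presses on something with over 40 N, if the wrist force passes 120 N, or if a joint passes its speed limit or range.

### The arm

A 6-joint arm with a two-finger parallel gripper is mounted at the origin on the work surface. World frame = base frame: x ahead of the robot, y to its left, z up, the work surface at z = 0. Lengths are in mm, angles in rad, forces in N, time in s.
With the tool pointing down it reaches from about 400 to 825 mm from the base axis. Payload 7 kg.
Tool frame: the origin (TCP) lies at the very end of the fingers, on their centre line; the grasp point (between the pads) lies 19 mm behind it; z points along the fingers, y is the line along which they close (so a half turn about z gives the same grasp; the last joint's range is limited). The gripper opens to 88 mm and grips with 3 to 60 N. Pads are 19 mm wide; open, the fingers measure 130 mm over their backs; the gripper's body (78 mm by 193 mm) begins 47 mm behind the grasp point.
Start: joints at [-0.903, 0.359, 0.012, 0, -1.224, -0.288], TCP at [250.218, -626.886, 226.561] pointing down, gripper open.
Joint ranges: [-3.07, 3.07], [-1.43, 2.12], [-1.02, 1.25], [-3.03, 1.67], [-3.05, -0], [-3.03, 3.03]. Speed limits (rad/s): [2.39, 2.39, 3.01, 3.14, 3.14, 3.14].

### API

Orientations are given as a unit quaternion [x, y, z, w].
In Python, from cell import arm gives the robot as it stands. The module is installed in compiled form; this text tells all that it offers.
- The arm moves only by the tool drive_tool, never from a script. Its argument "commands" is a list of rows, each a list of 3 entries, a list of its own where there are three numbers: the shift along the tool's x, y, z scaled (see below), then the turn, a rotation vector about the tool's x, y, z scaled (see below), then the finger opening in mm, from 0 to 87.6. A call has exactly 5 rows; each row shifts and turns the commanded pose from where the row before left it, along the tool's axes as they then stand; what a row does not reach is not made up. The controller multiplies each number of a shift by 0.2 m and each number of a turn by 4 degrees. A row lasts 1/12 s, in which the tool goes at most 41.7 mm and 7.16 degrees, less where a joint would pass 70% of its speed; a pose out of reach is approached as far as the arm can. A call with a number of a shift or a turn outside -1 to 1 is refused whole. A call with a gripper value outside its range is refused whole. The fingers move at their own pace and stop on an object; the grip force is fixed at half the most. Time passes only in rows, so rows that do not move let the fingers close, or fill a call up. It gives the time, the measured TCP pose, the force, the opening and the grip force at its end, in the units of the state.
- arm.get_state(): the state, without advancing time (a new reading comes with each control period).
- arm.snapshot(name): name is "side" or "top"; returns the picture (420x560x3 uint8, blue, green, red); there is no depth.
- arm.get_calibration(name): a dict with "vfov" (degrees; the focal length in pixels is half the picture's height over the tangent of half this angle, whatever the lens; pixels are square), "cx", "cy" (the principal point, pixels), "world_to_cam" (4x4, takes a point from world to camera coordinates). Camera axes: x right, y down, z forward; pixel columns grow to the right and rows downward; lengths in mm; the calibration is good to about 2 mm. A picture is of the moment at which its call begins. get_calibration takes no time and is no camera call.
- arm.hand_in(): hands the job in; it is judged then, once.
Trained networks look in the newest picture that a camera, given by its name, has taken for a name from the list of things; names that differ only in an ending like _2 or _b are one class to them, and where a whole thing is asked for, a point or a joint stands for the part that bears it (a point fixed in the world has none). Each returns a list of dicts, best first, with "conf" (0 to 1); they miss things now and then, are a little off and sometimes report something else, mostly with a low value. They report only what shows in the picture. A call takes as long as a camera call.
- arm.cut_out(camera, target): "mask" (420x560 bool, what is visible of it) and "uv" ([column, row] in pixels, amid what is visible of it).
The state is a dict: "clock": time; "joint_pos": joint angles; "joint_vel": joint speeds; "tau": joint torques, N m; "tool_pos": TCP position; "ee_rot": TCP orientation; "ft_force": force on the tool from outside, world axes, zero at the start; "ft_torque": the same for the moment, N m; "grip_width": finger opening in mm; "gripper_force": force on a finger pad.
Only numpy, scipy, OpenCV 4.12 (cv2) and the standard library are available. Lean on these libraries where they do the work, as an engineer would, in place of code of your own. Each camera call takes 0.05 s, during which the arm holds its last target. There are 200 camera calls.

## Working session

There is one attempt and no reset: what is moved stays moved. The work goes in short steps, Python scripts to look and compute and a tool call to move; the robot and the scene stay as the last step left them, time stands still between calls to the robot, and variables do not carry over. Pictures are saved under pics/ and viewed, at most 10 in all, crops included, and the job is handed in when it is done.

Besides the shell and the picture viewer there is one more tool, called after "Emit:" as a command line: name --argument value ..., lists and objects as JSON in quotes. drive_tool: Moves the arm, as the interface text tells. Shifts and turns lie within -1 to 1; 1 stands for 0.2 m of shift or 4 degrees of turn. Its arguments: {"type":"object","properties":{"commands":{"type":"array","items":{"type":"array"}}},"required":["commands"]}

```bash
mkdir -p pics; cat > h.py <<'E'
import numpy as np,cv2
from cell import arm
def cal(n):
    c=arm.get_calibration(n);f=210/np.tan(np.radians(c["vfov"])/2)
    return f,c["cx"],c["cy"],np.array(c["world_to_cam"])
def ray(n,uv,z):
    f,cx,cy,T=cal(n);R,t=T[:3,:3],T[:3,3]
    d=R.T@np.array([(uv[0]-cx)/f,(uv[1]-cy)/f,1]);o=-R.T@t
    return o+d*(z-o[2])/d[2]
def proj(n,p):
    f,cx,cy,T=cal(n);q=T[:3,:3]@np.asarray(p,float)+T[:3,3]
    return np.array([cx+f*q[0]/q[2],cy+f*q[1]/q[2]])
E
python3 - <<'E'
from h import *
for n in("top","side"):
    im=arm.snapshot(n);cv2.imwrite(f"pics/{n}0.png",im)
    f,cx,cy,T=cal(n);print(n,f,cx,cy,(-T[:3,:3].T@T[:3,3]).round(),T[:3,:3].round(2).tolist())
    for t in["mat","scraper_100","scraper_138","scraper_176","plate","offcut1","offcut2","offcut3","offcut4","offcut5","router"]:
        for r in arm.cut_out(n,t)[:2]:
            c,s,a=cv2.minAreaRect(np.argwhere(r["mask"])[:,::-1].astype(np.float32))
            print(t,round(r["conf"],2),np.round(r["uv"]),np.round(c),np.round(s),round(a))
s=arm.get_state();print(s)
E
```

```text
top 416.5705991113064 283.3952125981634 214.13744199610693 [ 395.   28. 1288.] [[-0.01, -1.0, -0.0], [-0.99, 0.01, -0.15], [0.15, 0.0, -0.99]]
mat 0.83 [413. 245.] [416. 246.] [ 79. 104.] 89
scraper_100 0.93 [421. 242.] [418. 242.] [15. 45.] 0
scraper_100 0.81 [450. 245.] [449. 244.] [33. 18.] 83
scraper_138 0.93 [421. 242.] [418. 242.] [15. 45.] 0
scraper_138 0.81 [450. 245.] [449. 244.] [33. 18.] 83
scraper_176 0.93 [421. 242.] [418. 242.] [15. 45.] 0
scraper_176 0.81 [450. 245.] [449. 244.] [33. 18.] 83
plate 0.66 [162. 224.] [161. 224.] [46. 25.] 88
offcut1 0.71 [251. 232.] [252. 230.] [15. 12.] 18
offcut1 0.69 [221. 207.] [221. 205.] [ 8. 21.] 42
offcut2 0.71 [251. 232.] [252. 230.] [15. 12.] 18
offcut2 0.69 [221. 207.] [221. 205.] [ 8. 21.] 42
offcut3 0.71 [251. 232.] [252. 230.] [15. 12.] 18
offcut3 0.69 [221. 207.] [221. 205.] [ 8. 21.] 42
offcut4 0.71 [251. 232.] [252. 230.] [15. 12.] 18
offcut4 0.69 [221. 207.] [221. 205.] [ 8. 21.] 42
offcut5 0.71 [251. 232.] [252. 230.] [15. 12.] 18
offcut5 0.69 [221. 207.] [221. 205.] [ 8. 21.] 42
router 0.63 [187. 218.] [210. 209.] [134
[... 1154 characters left out ...]
ray([-9.02921357e-01,  3.58574947e-01,  1.18721570e-02,  2.93998311e-05,
       -1.22410369e+00, -2.88109788e-01]), 'joint_vel': array([ 7.01999411e-06,  1.17604788e-04,  4.38259949e-05, -5.50405874e-04,
       -7.39636080e-04,  1.05528040e-03]), 'tau': array([ 2.26641860e-03, -5.82401025e+01,  2.93298966e+01,  7.00237826e+00,
        1.26251945e-02, -1.42205957e-05]), 'tool_pos': array([ 250.18726256, -626.88597352,  226.57062031]), 'ee_rot': array([-1.88748503e-01,  9.82025459e-01, -1.85147467e-06, -1.46112181e-05]), 'ft_force': array([ 0.02816194,  0.44266243, -0.17146799]), 'ft_torque': array([-0.00187292,  0.00980529, -0.00888059]), 'gripper_force': 0.0, 'grip_width': 87.64622030930752}
```

```bash
python3 - <<'E'
import cv2
a=cv2.imread("pics/top0.png");b=cv2.imread("pics/side0.png")
cv2.imwrite("pics/top1.png",cv2.resize(a[110:350,80:500],(800,457),interpolation=cv2.INTER_CUBIC))
cv2.imwrite("pics/side1.png",cv2.resize(b,(800,600),interpolation=cv2.INTER_CUBIC))
E
```

```text
(no output)
```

View pics/top1.png

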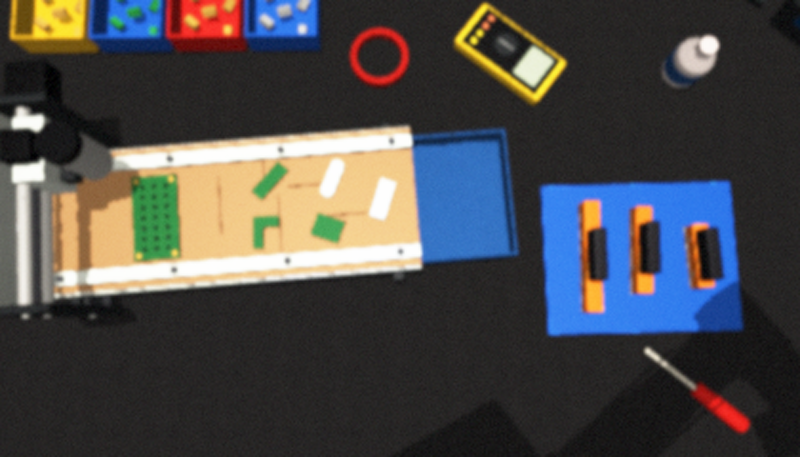

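View pics/side1.png

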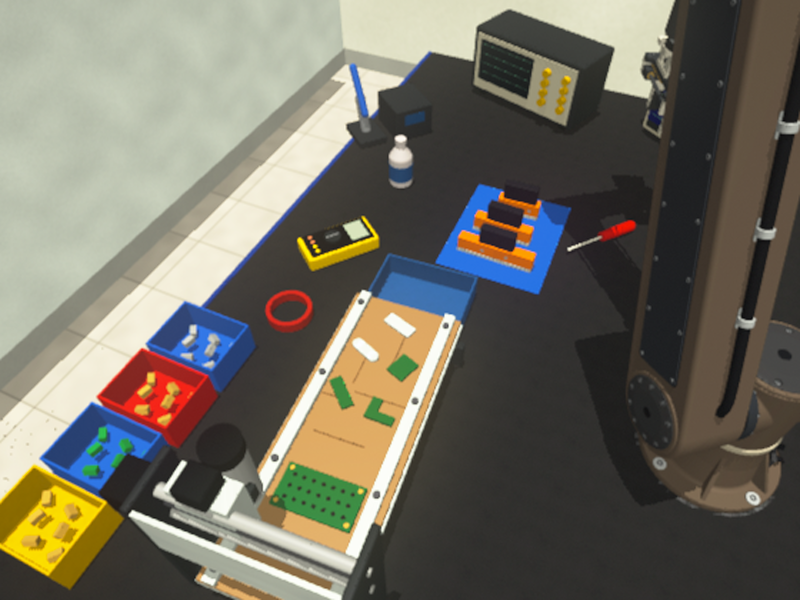

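The top view (crop, 1.905x, offset 80,110) shows the 176/138/100 scrapers left to right at crop (593,255), (643,250) and (703,255). The offcuts lie between x=250 and 400, the plate is at (156,217), and the open bed end runs from (412,130) to (422,265). The side view agrees. Next I fit the poses by silhouette.

```bash
cat > fit.py <<'E'
from h import *
from scipy.optimize import minimize
K=4
def sil(n,boxes,pose):
    m=np.zeros((420*K,560*K),np.uint8);x,y,a=pose;c,s=np.cos(a),np.sin(a)
    for (x0,x1,y0,y1,z0,z1) in boxes:
        P=[proj(n,(x+c*u-s*v,y+s*u+c*v,z)) for u in(x0,x1) for v in(y0,y1) for z in(z0,z1)]
        h=cv2.convexHull(((np.array(P)+.5)*K).astype(np.float32)).round().astype(np.int32)
        cv2.fillConvexPoly(m,h,255)
    return cv2.resize(m,(560,420),interpolation=cv2.INTER_AREA)/255.
def fit(masks,boxes,p0,rois=None):
    M={n:cv2.GaussianBlur(m.astype(float),(0,0),.7) for n,m in masks.items()}
    S=np.array([1,1,.01])
    def cost(q):
        return sum((np.abs(cv2.GaussianBlur(sil(n,boxes,q*S),(0,0),.7)-M[n])*(1 if rois is None else rois[n])).sum() for n in M)
    q0=np.array(p0)/S
    r=minimize(cost,q0,method="Nelder-Mead",options=dict(initial_simplex=np.vstack([q0,q0+[8,0,0],q0+[0,8,0],q0+[0,0,6]]),xatol=.05,fatol=.05))
    return r.x*S,r.fun/sum(m.sum() for m in M.values())
def scraper(L,z=3):return [(-L/2,L/2,-13,13,z,z+40),(-40,40,-11,11,z+40,z+84)]
E
cat > a.py <<'E'
from fit import *
I={n:cv2.imread(f"pics/{n}0.png") for n in("top","side")}
def orange(im):
    h=cv2.cvtColor(im,cv2.COLOR_BGR2HSV);o=(h[...,0]>5)&(h[...,0]<22)&(h[...,1]>170);k=h[...,2]<60
    return o,k
det={n:arm.cut_out(n,"scraper_138") for n in I}
for L,uv in((176,(391,244)),(138,(419,241)),(100,(450,244))):
    g=ray("top",uv,45)
    for use in(("top",),("side",),("top","side")):
        ms={}
        for n in use:
            c=proj(n,(g[0],g[1],45));b=[d for d in det[n] if np.hypot(*(np.array(d["uv"])-c))<12 and d["conf"]>.5]
            if b:ms[n]=b[0]["mask"]
        if len(ms)==len(use):print(L,use,*[np.round(v,3) for v in fit(ms,scraper(L),(g[0],g[1],0.))])
e=[ray("top",p,98) for p in((296.3,178.2),(301.5,249))]
m=(e[0]+e[1])/2;d=e[0]-e[1];a=np.arctan2(d[1],d[0]);print("end",e,a)
p0=np.array([m[0]-260*np.sin(a),m[1]+260*np.cos(a),a])
bars=[(-95,-75,-260,90,86,98),(75,95,-260,90,86,98)]
W={n:I[n].min(2)>150 for n in I}
def roi(n):
    r=sil(n,[(-110,-64,-300,80,86,98),(64,110,-300,80,86,98)],p0)>.5
    return r
for use in(("top",),("side",),("top","side")):
    print("router",use,*[np.round(v,3) for v in fit({n:W[n]&roi(n) for n in use},bars,p0,{n:roi(n) for n in use})])
mt=arm.cut_out("top","mat")[0]["mask"]
mm=cv2.convexHull(np.argwhere(mt)[:,::-1].astype(np.int32));f=np.zeros((420,560),np.uint8);cv2.fillConvexPoly(f,mm,1)
g=ray("top",(417,246),3);print("mat",*fit({"top":f>0},[(-120,120,-155,155,0,3)] if 0 else [(-120,120,-155,155,0,3)],(g[0],g[1],0.)))
E
python3 a.py
```

```text
176 ('top',) [ 4.89122e+02 -2.91355e+02 -1.80000e-02] 0.07
176 ('side',) [ 4.90983e+02 -2.93651e+02 -1.10000e-02] 0.077Traceback (most recent call last):
  File "a.py", line 14, in <module>
    if len(ms)==len(use):print(L,use,*[np.round(v,3) for v in fit(ms,scraper(L),(g[0],g[1],0.))])
                                                              ~~~^^^^^^^^^^^^^^^^^^^^^^^^^^^^^^
  File "fit.py", line 17, in fit
    r=minimize(cost,q0,method="Nelder-Mead",options=dict(initial_simplex=np.vstack([q0,q0+[8,0,0],q0+[0,8,0],q0+[0,0,6]]),xatol=.05,fatol=.05))
    res = _minimize_neldermead(fun, x0, args, callback, bounds=bounds,
                               **options)
    fxc = func(xc)
    fx = function(np.copy(x), *(wrapper_args + args))
  File "fit.py", line 15, in cost
    return sum((np.abs(cv2.GaussianBlur(sil(n,boxes,q*S),(0,0),.7)-M[n])*(1 if rois is None else rois[n])).sum() for n in M)
  File "fit.py", line 15, in <genexpr>
    return sum((np.abs(cv2.GaussianBlur(sil(n,boxes,q*S),(0,0),.7)-M[n])*(1 if rois is None else rois[n])).sum() for n in M)
                                        ~~~^^^^^^^^^^^^^
  File "fit.py", line 7, in sil
    P=[proj(n,(x+c*u-s*v,y+s*u+c*v,z)) for u in(x0,x1) for v in(y0,y1) for z in(z0,z1)]
       ~~~~^^^^^^^^^^^^^^^^^^^^^^^^^^^
  File "h.py", line 11, in proj
    f,cx,cy,T=cal(n);q=T[:3,:3]@np.asarray(p,float)+T[:3,3]
              ~~~^^^
  File "h.py", line 4, in cal
    c=arm.get_calibration(n);f=210/np.tan(np.radians(c["vfov"])/2)
ValueError: time passes only in moves, steps and waits
```

```bash
sed -i 's/^def cal/import functools\n@functools.lru_cache\ndef cal/' h.py; python3 a.py; python3 -c "
from h import *;print(arm.get_state()['clock'])"
```

```text
176 ('top',) [ 4.89122e+02 -2.91355e+02 -1.80000e-02] 0.07
176 ('side',) [ 4.90983e+02 -2.93651e+02 -1.10000e-02] 0.077
176 ('top', 'side') [ 4.89688e+02 -2.91765e+02 -6.00000e-03] 0.086
138 ('top',) [ 4.99139e+02 -3.74224e+02 -7.10000e-02] 0.129
138 ('side',) [ 4.99851e+02 -3.74516e+02 -4.50000e-02] 0.373
138 ('top', 'side') [ 4.99714e+02 -3.74309e+02 -6.00000e-02] 0.248
100 ('top',) [ 4.88793e+02 -4.64140e+02  3.00000e-02] 0.102
100 ('side',) [ 4.88517e+02 -4.69404e+02 -3.00000e-02] 0.241
100 ('top', 'side') [ 4.88147e+02 -4.65624e+02  6.30000e-02] 0.186
end [array([681.05031148,  -9.66786818,  98.        ]), array([473.90800875, -21.73596723,  98.        ])] 0.05819416266856686
router ('top',) [5.65014e+02 2.46162e+02 7.80000e-02] 0.381
router ('side',) [5.63040e+02 2.45315e+02 7.10000e-02] 0.172
router ('top', 'side') [5.62865e+02 2.46169e+02 7.40000e-02] 0.296
mat [ 4.89247093e+02 -3.77065194e+02  1.00700339e-02] 0.027144600693224344
1.45
```

```bash
cat > b.py <<'E'
from fit import *
V=[]
for n,(r0,r1,c0,c1) in(("top",(160,290,110,480)),("side",(115,390,140,420))):
    im=cv2.imread(f"pics/{n}0.png");k=2.1 if n=="top" else 2.8
    k=800/(c1-c0) if n=="top" else 2.0
    o=cv2.resize(im[r0:r1,c0:c1],None,fx=k,fy=k,interpolation=cv2.INTER_CUBIC)
    def draw(boxes,pose,col):
        x,y,a=pose;c,s=np.cos(a),np.sin(a)
        for (x0,x1,y0,y1,z0,z1) in boxes:
            for z in{z0,z1}:
                P=[(proj(n,(x+c*u-s*v,y+s*u+c*v,z))+.5-[c0,r0])*k for u,v in((x0,y0),(x1,y0),(x1,y1),(x0,y1))]
                cv2.polylines(o,[np.round(P).astype(np.int32)],True,col,1,cv2.LINE_AA)
    R=(563.5,246,.073)
    draw([(-95,-75,-260,90,98,98),(75,95,-260,90,98,98),(-100,100,-412,-252,55,55)],R,(0,0,255))
    draw(scraper(138),(499.3,-374.3,-.06),(255,255,0));draw(scraper(176),(489.7,-291.8,-.012),(255,255,0));draw(scraper(100),(488.5,-464.1,.03),(255,255,0))
    draw([(-120,120,-155,155,3,3)],(489.2,-377,.01),(0,255,255))
    V.append(o)
w=max(v.shape[1] for v in V)
w=800;cv2.imwrite("pics/ovt.png",V[0]);cv2.imwrite("pics/ovs.png",V[1])
R=(563.5,246,.073)
for n in("top",):
    for d in arm.cut_out(n,"offcut1"):
        p=ray(n,d["uv"],92)-[R[0],R[1],0];c,s=np.cos(R[2]),np.sin(R[2]);print(d["conf"],d["uv"],c*p[0]+s*p[1],-s*p[0]+c*p[1])
E
python3 b.py
```

```text
0.71 [250.6, 232.0] -47.66984437009151 -118.67297015316456
0.69 [221.4, 206.8] 32.891119255641286 -39.03724674187826
0.66 [257.7, 204.1] 32.17569248856984 -145.02660358068073
0.45 [214.3, 231.1] -36.47679005567181 -14.35800232916924
0.43 [280.7, 213.5] -0.9556259968286671 -209.62278282895502
```

View pics/ovt.png

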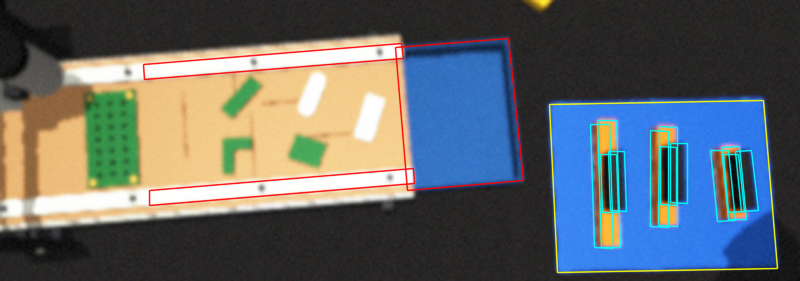

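View pics/ovs.png

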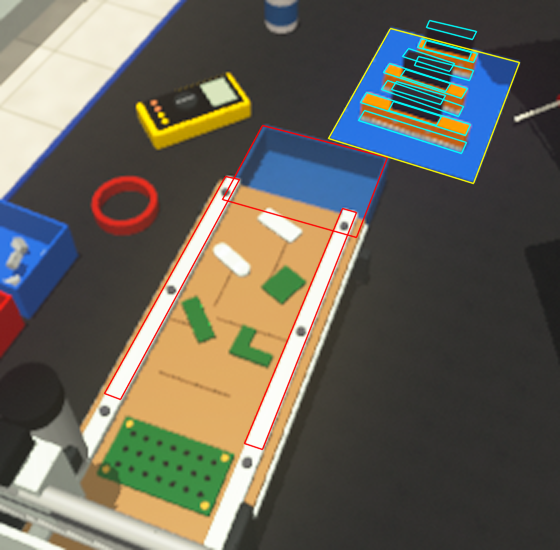

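The mat and tray outlines match well. The scraper and bar fits need sharper masks, so I refit with colour masks.

```bash
cat > c.py <<'E'
from fit import *
I={n:cv2.imread(f"pics/{n}0.png").astype(float) for n in("top","side")}
nb={}
for n,im in I.items():
    B,G,R=im[...,0],im[...,1],im[...,2]
    nb[n]=~((B>1.5*R)&(B-R>35))
p=[(138,(499.3,-374.3,-.06)),(176,(489.7,-291.8,-.012)),(100,(488.5,-464.1,.03))]
res=[]
for L,g in p:
    for use in(("top",),("side",),("top","side")):
        roi={n:sil(n,[(-L/2-18,L/2+18,-26,26,3,20),(-50,50,-24,24,20,92)],g)>.3 for n in use}
        q,c=fit({n:nb[n]&roi[n] for n in use},scraper(L),g,roi);print(L,use,q.round(3),round(c,3))
    res.append((L,q))
W={n:(im.min(2)>120)&(im.max(2)-im.min(2)<45) for n,im in I.items()}
R0=(563.5,246,.073)
bars=[(-95,-75,-260,90,86,98),(75,95,-260,90,86,98)]
for use in(("top",),("side",),("top","side")):
    roi={n:sil(n,[(-86,-60,-300,60,86,98),(60,86,-300,60,86,98)],R0)>.5 for n in use}
    q,c=fit({n:W[n]&roi[n] for n in use},bars,R0,roi);print("router",use,q.round(3),round(c,3))
V=[]
for n,(r0,c0) in(("top",(215,375)),("side",(118,310))):
    k=6;o=cv2.resize(I[n][r0:r0+60,c0:c0+100].astype(np.uint8),None,fx=k,fy=k,interpolation=cv2.INTER_CUBIC)
    for L,q in res:
        s=(sil(n,scraper(L),q)>.5).astype(np.uint8)[r0:r0+60,c0:c0+100]
        s=cv2.resize(s,None,fx=k,fy=k,interpolation=cv2.INTER_LINEAR)
        cv2.drawContours(o,cv2.findContours(s,0,2)[0],-1,(255,255,255),1)
    V.append(o)
n="top";k=3;r0,c0,hh,ww=165,150,90,200
for n,(r0,c0) in(("top",(170,130)),("side",(190,175))):
    o=cv2.resize(I[n][r0:r0+80,c0:c0+200].astype(np.uint8),(600,240))
    V.append(o)
cv2.imwrite("pics/z.png",np.vstack(V[:2])[:,:600])
E
python3 c.py; python3 -c "
import cv2;a=cv2.imread('pics/z.png');print(a.shape);cv2.imwrite('pics/z.png',cv2.resize(a,(500,600)))"
```

```text
138 ('top',) [ 5.00071e+02 -3.74386e+02 -3.80000e-02] 0.146
138 ('side',) [ 4.97141e+02 -3.75263e+02 -9.00000e-03] 0.207
138 ('top', 'side') [ 4.98657e+02 -3.74255e+02 -2.50000e-02] 0.188
176 ('top',) [ 4.91188e+02 -2.93034e+02 -1.90000e-02] 0.118
176 ('side',) [ 4.89105e+02 -2.96068e+02 -8.00000e-03] 0.151
176 ('top', 'side') [ 4.89658e+02 -2.93883e+02 -2.30000e-02] 0.152
100 ('top',) [ 4.885e+02 -4.641e+02  3.000e-02] 0.166
100 ('side',) [ 4.88304e+02 -4.67959e+02  8.60000e-02] 0.265
100 ('top', 'side') [ 4.88476e+02 -4.65589e+02  6.10000e-02] 0.234
router ('top',) [5.65277e+02 2.45790e+02 6.90000e-02] 0.116
router ('side',) [5.62250e+02 2.49654e+02 7.10000e-02] 0.152
router ('top', 'side') [5.63905e+02 2.45311e+02 7.30000e-02] 0.158
(720, 600, 3)
```

View pics/z.png

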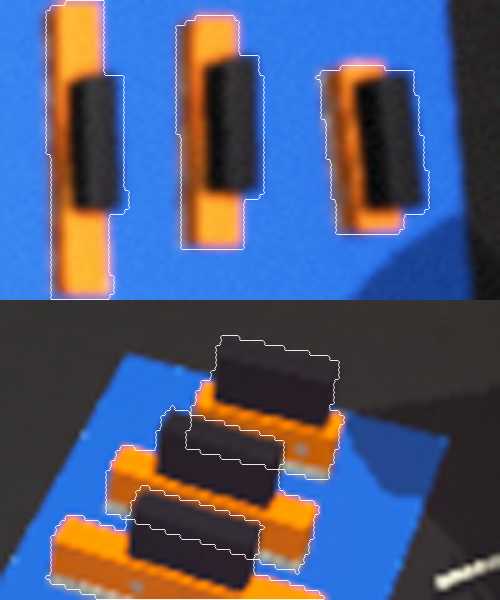

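The middle block, scraper_138, is at about (499.5, -374.4) with yaw about -0.035. Contours match in both views to within a pixel or two. I move above it now.

Emit:
drive_tool --commands '[[[0,0,0],[0,0,0.99],60],[[0,0,0],[0,0,0.99],60],[[0,0,0],[0,0,0.99],60],[[0,0,0],[0,0,0.99],60],[[0,0,0],[0,0,0.99],60]]'

```text
clock: 1.92
tool_pos: [250.2, -626.9, 226.5]
ee_rot: [-0.015, 1.0, 0.0, -0.0]
ft_force: [-0.3, -0.6, -0.6]
grip_width: 62.2
gripper_force: 0.0
```

Emit:
drive_tool --commands '[[[0,0,0],[0,0,0.99],60],[[-0.1335,0.145,0],[0,0,0],60],[[-0.1335,0.145,0],[0,0,0],60],[[-0.1335,0.145,0],[0,0,0],60],[[-0.1335,0.145,0],[0,0,0],60]]'

```text
clock: 2.33
tool_pos: [361.7, -513.6, 226.6]
ee_rot: [0.018, 1.0, -0.0, 0.0]
ft_force: [0.3, -0.6, 0.4]
grip_width: 60.3
gripper_force: 0.0
```

Emit:
drive_tool --commands '[[[-0.1335,0.145,0],[0,0,0],60],[[-0.1335,0.145,0],[0,0,0],60],[[-0.1335,0.145,0],[0,0,0],60],[[-0.1335,0.145,0],[0,0,0],60],[[-0.1335,0.145,0],[0,0,0],60]]'

```text
clock: 2.75
tool_pos: [500.6, -372.8, 226.9]
ee_rot: [0.017, 1.0, -0.0, 0.0]
ft_force: [1.3, -0.3, 0.1]
grip_width: 59.9
gripper_force: 0.0
```

Emit:
drive_tool --commands '[[[0.004,-0.008,0.18],[0,0,0],60],[[0,0,0.18],[0,0,0],60],[[0,0,0.18],[0,0,0],60],[[0,0,0.18],[0,0,0],60],[[0,0,0.16],[0,0,0],60]]'

```text
clock: 3.17
tool_pos: [498.3, -375.6, 48.7]
ee_rot: [0.017, 1.0, 0.0, -0.0]
ft_force: [0.1, -0.4, 0.1]
grip_width: 59.8
gripper_force: 0.0
```

Emit:
drive_tool --commands '[[[0,0,0.01],[0,0,0],60],[[0,0,0],[0,0,0],10],[[0,0,0],[0,0,0],10],[[0,0,0],[0,0,0],10],[[0,0,0],[0,0,0],10]]'

```text
clock: 3.58
tool_pos: [500.0, -376.7, 51.0]
ee_rot: [0.017, 1.0, -0.001, 0.002]
ft_force: [-0.0, 0.9, 0.3]
grip_width: 39.0
gripper_force: 0.0
```

Emit:
drive_tool --commands '[[[0,0,0],[0,0,0],10],[[0,0,0],[0,0,0],10],[[0,0,0],[0,0,0],10],[[0,0,0],[0,0,0],10],[[0,0,0],[0,0,0],10]]'

```text
clock: 4.0
tool_pos: [499.0, -376.1, 49.6]
ee_rot: [0.017, 1.0, -0.0, 0.001]
ft_force: [-1.0, 2.2, 6.8]
grip_width: 22.0
gripper_force: 30.0
```

Emit:
drive_tool --commands '[[[0,0,-0.04],[0,0,0],10],[[0,0,-0.15],[0,0,0],10],[[0,0,-0.2],[0,0,0],10],[[0,0,-0.2],[0,0,0],10],[[0,0,-0.16],[0,0,0],10]]'

```text
clock: 4.42
tool_pos: [498.6, -376.2, 201.8]
ee_rot: [0.017, 1.0, -0.0, 0.001]
ft_force: [1.1, -0.8, -2.1]
grip_width: 22.1
gripper_force: 30.0
```

```bash
cat > go.py <<'E'
import sys
from h import *
def st():
    s=arm.get_state();x,y,z,w=s["ee_rot"]
    ty=np.array([2*(x*y-w*z),1-2*(x*x+z*z)]);psi=np.arctan2(-ty[0],ty[1])
    print("t",round(s["clock"],2),"pos",s["tool_pos"].round(1),"psi",round(psi,4),"grip",round(s["grip_width"],1),round(s["gripper_force"],1),"ft",s["ft_force"].round(1),"q",s["joint_pos"].round(2))
    return s["tool_pos"],psi
def to(x,y,z,ps,n):
    p,psi=st();w=np.array([x,y,z])-p;c,s=np.cos(ps),np.sin(ps)
    d=np.array([-(w[0]*c+w[1]*s),-w[0]*s+w[1]*c,-w[2]])
    print("turn first z deg",round(-np.degrees(ps-psi),2),"shift/row",(d/200/n).round(4),"mm/row",round(np.linalg.norm(d)/n,1))
if len(sys.argv)>1:to(*map(float,sys.argv[1:6]))
E
python3 go.py 561.4 280.9 210 0.071 18
```

```text
t 4.42 pos [ 498.6 -376.2  201.8] psi -0.0347 grip 22.1 30.0 ft [ 1.1 -0.8 -2.1] q [-0.33  0.29 -0.14  0.   -1.14 -1.27]
turn first z deg -6.06 shift/row [-0.0303  0.1808 -0.0023] mm/row 36.7
```

Emit:
drive_tool --commands '[[[0,0,-0.03],[0,0,-0.76],10],[[0,0,-0.03],[0,0,-0.76],10],[[-0.03,0.1,0],[0,0,0],10],[[-0.03,0.18,0],[0,0,0],10],[[-0.03,0.18,0],[0,0,0],10]]'

```text
clock: 4.83
tool_pos: [509.3, -282.5, 210.3]
ee_rot: [-0.034, 0.999, 0.0, -0.0]
ft_force: [0.4, 0.6, -2.2]
grip_width: 22.3
gripper_force: 30.0
```

Emit:
drive_tool --commands '[[[-0.03,0.18,0],[0,0,0],10],[[-0.03,0.18,0],[0,0,0],10],[[-0.03,0.18,0],[0,0,0],10],[[-0.03,0.18,0],[0,0,0],10],[[-0.03,0.18,0],[0,0,0],10]]'

```text
clock: 5.25
tool_pos: [526.5, -99.6, 210.8]
ee_rot: [-0.035, 0.999, 0.0, -0.0]
ft_force: [0.2, 0.3, -2.0]
grip_width: 21.8
gripper_force: 30.0
```

Emit:
drive_tool --commands '[[[-0.03,0.18,0],[0,0,0],10],[[-0.03,0.18,0],[0,0,0],10],[[-0.03,0.18,0],[0,0,0],10],[[-0.03,0.18,0],[0,0,0],10],[[-0.03,0.18,0],[0,0,0],10]]'

```text
clock: 5.67
tool_pos: [543.7, 82.1, 210.9]
ee_rot: [-0.036, 0.999, 0.0, -0.0]
ft_force: [0.7, 0.7, -3.2]
grip_width: 22.1
gripper_force: 30.0
```

```bash
python3 go.py 561.4 280.9 210 0.071 4
```

```text
t 5.67 pos [543.7  82.1 210.9] psi 0.0713 grip 22.1 30.0 ft [ 0.7  0.7 -3.2] q [ 0.51  0.16 -0.29 -0.   -1.12 -2.01]
turn first z deg 0.02 shift/row [-0.0397  0.2463  0.0011] mm/row 49.9
```

Emit:
drive_tool --commands '[[[-0.032,0.2,0],[0,0,0],10],[[-0.032,0.2,0],[0,0,0],10],[[-0.032,0.2,0],[0,0,0],10],[[-0.032,0.2,0],[0,0,0],10],[[-0.032,0.17,0],[0,0,0],10]]'

```text
clock: 6.08
tool_pos: [561.7, 278.6, 210.6]
ee_rot: [-0.036, 0.999, 0.0, -0.0]
ft_force: [1.3, -0.1, -2.2]
grip_width: 21.7
gripper_force: 30.0
```

Emit:
drive_tool --commands '[[[0,0,0.1],[0,0,0],10],[[0,0,0.1],[0,0,0],10],[[0,0,0.03],[0,0,0],10],[[0,0,0],[0,0,0],10],[[0,0,0],[0,0,0],10]]'

```text
clock: 6.5
tool_pos: [562.5, 275.7, 165.0]
ee_rot: [-0.035, 0.999, -0.0, -0.0]
ft_force: [-0.1, -0.1, -0.9]
grip_width: 21.7
gripper_force: 30.0
```

```bash
python3 go.py 561.4 280.9 150 0.071 1; python3 - <<'E'
from h import *
for n in("top","side"):
    im=arm.snapshot(n);cv2.imwrite(f"pics/{n}2.png",im)
a,b=cv2.imread("pics/top2.png"),cv2.imread("pics/side2.png")
A=cv2.resize(a[150:275,120:320],None,fx=2.4,fy=2.4,interpolation=cv2.INTER_CUBIC)
B=cv2.resize(b[190:400,140:340],None,fx=2.4,fy=2.4,interpolation=cv2.INTER_CUBIC)[:300*2]
B=cv2.resize(B,(int(B.shape[1]*.6),int(B.shape[0]*.6)))
h=max(A.shape[0],B.shape[0]);o=np.zeros((h,A.shape[1]+B.shape[1],3),np.uint8);o[:A.shape[0],:A.shape[1]]=A;o[:B.shape[0],A.shape[1]:]=B
cv2.imwrite("pics/hov.png",o);print(o.shape)
E
```

```text
t 6.5 pos [562.5 275.7 165. ] psi 0.071 grip 21.7 30.0 ft [-0.1 -0.1 -0.9] q [ 0.77  0.32 -0.18  0.   -1.06 -2.27]
turn first z deg -0.0 shift/row [0.0036 0.0263 0.075 ] mm/row 15.9
(302, 768, 3)
```

View pics/hov.png

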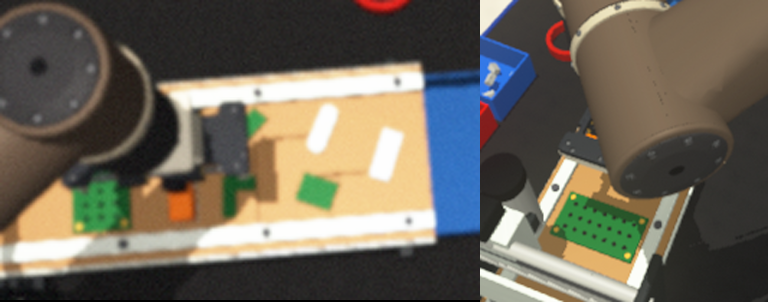

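```bash
python3 - <<'E'
from h import *
im=cv2.imread("pics/top2.png").astype(float)
h=cv2.cvtColor(im.astype(np.uint8),cv2.COLOR_BGR2HSV)
m=(h[...,0]>4)&(h[...,0]<17)&(h[...,1]>190)
m[:, :180]=0;m[:,215:]=0;m[:215]=0;m[250:]=0
r=np.argwhere(m);print(r.min(0),r.max(0),m.sum())
print(im[225:247,190:200].mean(1).round().tolist())
p=np.array([562.5,275.7]);a=.071
ux=np.array([np.cos(a),np.sin(a)]);uy=np.array([-ux[1],ux[0]])
for v in(-13,13):
  for z in(118.5,158.5):
    q=p-69*ux+v*uy;print(v,z,proj("top",(*q,z)).round(1))
R=np.array([563.9,246.]);d=p-R;print("router xy",d@ux,d@uy)
# inner face of near bar px at that y, z 98
q=R-75*ux+30*uy;print("bar inner",proj("top",(*q,98)),proj("top",(*q,86)))
print("wood->bar col",im[236:262,205].round().tolist())
E
```

```text
[227 190] [241 200] 134
[[27.0, 26.0, 33.0], [25.0, 28.0, 39.0], [23.0, 30.0, 46.0], [21.0, 31.0, 55.0], [18.0, 41.0, 88.0], [21.0, 65.0, 143.0], [27.0, 88.0, 188.0], [30.0, 98.0, 208.0], [30.0, 101.0, 212.0], [30.0, 101.0, 212.0], [29.0, 100.0, 211.0], [31.0, 102.0, 213.0], [30.0, 102.0, 212.0], [30.0, 102.0, 212.0], [30.0, 100.0, 210.0], [31.0, 96.0, 201.0], [39.0, 92.0, 179.0], [54.0, 96.0, 157.0], [65.0, 102.0, 147.0], [73.0, 109.0, 148.0], [97.0, 126.0, 155.0], [142.0, 161.0, 174.0]]
-13 118.5 [202.3 242. ]
-13 158.5 [199.4 240.8]
13 118.5 [193.1 242.8]
13 158.5 [189.9 241.6]
router xy 0.7104560049441964 29.72448910015171
bar inner [199.17874931 245.3406032 ] [200.01865819 245.65242837]
wood->bar col [[65.0, 105.0, 147.0], [67.0, 108.0, 152.0], [67.0, 106.0, 147.0], [61.0, 100.0, 143.0], [68.0, 109.0, 151.0], [63.0, 103.0, 145.0], [66.0, 106.0, 148.0], [70.0, 109.0, 147.0], [94.0, 124.0, 157.0], [142.0, 162.0, 175.0], [188.0, 202.0, 201.0], [221.0, 229.0, 227.0], [243.0, 247.0, 246.0], [250.0, 252.0, 251.0], [252.0, 253.0, 253.0], [251.0, 253.0, 252.0], [236.0, 243.0, 246.0], [180.0, 212.0, 235.0], [144.0, 201.0, 239.0], [159.0, 212.0, 243.0], [196.0, 227.0, 242.0], [205.0, 222.0, 229.0], [169.0, 180.0, 179.0], [99.0, 102.0, 99.0], [40.0, 42.0, 42.0], [33.0, 31.0, 32.0]]
```

Emit:
drive_tool --commands '[[[0.0125,0,0],[0,0,0],10],[[0,0,0.04],[0,0,0],10],[[0,0,0.04],[0,0,0],10],[[0,0,0.03],[0,0,0],10],[[0,0,0.015],[0,0,0],10]]'

```text
clock: 7.02
tool_pos: [559.2, 275.5, 138.0]
ee_rot: [-0.035, 0.999, -0.001, -0.001]
ft_force: [0.5, -0.0, -2.0]
grip_width: 21.9
gripper_force: 30.0
```

Emit:
drive_tool --commands '[[[0,0,0.01],[0,0,0],10],[[0,0,0.01],[0,0,0],10],[[0,0,0.005],[0,0,0],10],[[0,0,0],[0,0,0],10],[[0,0,0],[0,0,0],10]]'

```text
clock: 7.43
tool_pos: [560.0, 276.1, 134.7]
ee_rot: [-0.036, 0.999, 0.0, 0.0]
ft_force: [-0.2, 0.0, -1.5]
grip_width: 22.1
gripper_force: 30.0
```

```bash
python3 go.py 561.4 275 133.5 0.071 1;python3 - <<'E'
from h import *
im=arm.snapshot("top").astype(float);print(im[225:258,190:200].mean(1).round()[10:].tolist())
a=.071;ux=np.array([np.cos(a),np.sin(a)]);uy=np.array([-ux[1],ux[0]])
p=arm.get_state()["tool_pos"];z=p[2]-46.5
for v in(-13,13):
  for zz in(z,z+40):print(proj("top",(*(p[:2]-69*ux+v*uy),zz)).round(1))
E
```

```text
t 7.43 pos [560.  276.1 134.7] psi 0.0713 grip 22.1 30.0 ft [-0.2  0.  -1.5] q [ 0.77  0.35 -0.23  0.   -1.   -2.27]
turn first z deg 0.02 shift/row [-0.0066 -0.006   0.006 ] mm/row 2.2
[[37.0, 102.0, 200.0], [37.0, 103.0, 200.0], [39.0, 104.0, 201.0], [38.0, 103.0, 199.0], [39.0, 104.0, 200.0], [40.0, 104.0, 201.0], [39.0, 103.0, 199.0], [43.0, 103.0, 193.0], [49.0, 98.0, 175.0], [64.0, 104.0, 157.0], [96.0, 125.0, 156.0], [142.0, 161.0, 173.0], [178.0, 191.0, 192.0], [190.0, 202.0, 200.0], [191.0, 203.0, 200.0], [189.0, 201.0, 198.0], [187.0, 198.0, 196.0], [172.0, 186.0, 187.0], [141.0, 160.0, 171.0], [98.0, 128.0, 157.0], [79.0, 118.0, 156.0], [95.0, 129.0, 162.0], [126.0, 148.0, 167.0]]
[204.2 243.8]
[201.4 242.6]
[195.2 244.5]
[192.1 243.4]
```

Emit:
drive_tool --commands '[[[0,0,0.006],[0,0,0],10],[[0,0,0],[0,0,0],10],[[0,-0.02,0],[0,0,0],10],[[0,-0.05,0],[0,0,0],10],[[0,-0.05,0],[0,0,0],10]]'

```text
clock: 7.9
tool_pos: [561.5, 251.3, 133.3]
ee_rot: [-0.036, 0.999, -0.0, -0.0]
ft_force: [0.2, 0.4, -2.5]
grip_width: 21.8
gripper_force: 30.0
```

Emit:
drive_tool --commands '[[[0,-0.05,0],[0,0,0],10],[[0,-0.05,0],[0,0,0],10],[[0,-0.05,0],[0,0,0],10],[[0,-0.05,0],[0,0,0],10],[[0,-0.05,0],[0,0,0],10]]'

```text
clock: 8.32
tool_pos: [565.2, 201.0, 133.5]
ee_rot: [-0.035, 0.999, 0.0, 0.0]
ft_force: [-0.6, 0.6, -3.3]
grip_width: 22.5
gripper_force: 30.0
```

```bash
python3 go.py 578 50 133.5 0.071 1
```

```text
t 8.32 pos [565.2 201.  133.5] psi 0.0709 grip 22.5 30.0 ft [-0.6  0.6 -3.3] q [ 0.67  0.31 -0.28  0.   -0.98 -2.17]
turn first z deg -0.01 shift/row [-1.010e-02 -7.574e-01 -1.000e-04] mm/row 151.5
```

Emit:
drive_tool --commands '[[[0,-0.05,0],[0,0,0],10],[[0,-0.05,0],[0,0,0],10],[[0,-0.05,0],[0,0,0],10],[[0,-0.05,0],[0,0,0],10],[[0,-0.05,0],[0,0,0],10]]'

```text
clock: 8.73
tool_pos: [568.8, 151.4, 133.4]
ee_rot: [-0.036, 0.999, 0.0, 0.0]
ft_force: [-0.7, 0.1, -2.6]
grip_width: 21.7
gripper_force: 30.0
```

Emit:
drive_tool --commands '[[[0,-0.05,0],[0,0,0],10],[[0,-0.05,0],[0,0,0],10],[[0,-0.05,0],[0,0,0],10],[[0,-0.05,0],[0,0,0],10],[[0,-0.05,0],[0,0,0],10]]'

```text
clock: 9.15
tool_pos: [572.3, 101.5, 133.4]
ee_rot: [-0.036, 0.999, 0.0, 0.0]
ft_force: [0.1, 0.7, -1.9]
grip_width: 21.9
gripper_force: 30.0
```

```bash
python3 go.py 581 0 133.5 0.071 1; python3 - <<'E'
from h import *
a,b=arm.snapshot("top"),arm.snapshot("side")
A=cv2.resize(a[150:275,120:345],None,fx=1.7,fy=1.7,interpolation=cv2.INTER_CUBIC)
B=cv2.resize(b[150:350,150:400],None,fx=1.5,fy=1.5,interpolation=cv2.INTER_CUBIC)
h=max(A.shape[0],B.shape[0]);o=np.zeros((h,A.shape[1]+B.shape[1],3),np.uint8);o[:A.shape[0],:A.shape[1]]=A;o[:B.shape[0],A.shape[1]:]=B
cv2.imwrite("pics/sw.png",o);print(o.shape)
E
```

```text
t 9.15 pos [572.3 101.5 133.4] psi 0.0712 grip 21.9 30.0 ft [ 0.1  0.7 -1.9] q [ 0.51  0.28 -0.32 -0.   -0.96 -2.01]
turn first z deg 0.01 shift/row [-0.0072 -0.5093 -0.0006] mm/row 101.9
(300, 757, 3)
```

View pics/sw.png

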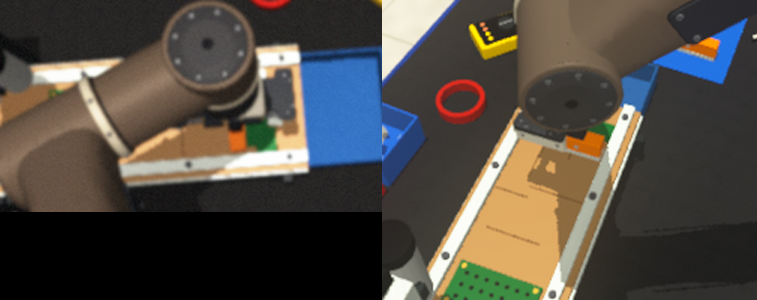

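Emit:
drive_tool --commands '[[[0,-0.05,0],[0,0,0],10],[[0,-0.05,0],[0,0,0],10],[[0,-0.05,0],[0,0,0],10],[[0,-0.05,0],[0,0,0],10],[[0,-0.05,0],[0,0,0],10]]'

```text
clock: 9.67
tool_pos: [575.8, 51.6, 133.3]
ee_rot: [-0.036, 0.999, 0.0, -0.0]
ft_force: [-0.1, 1.2, -2.8]
grip_width: 22.1
gripper_force: 30.0
```

Emit:
drive_tool --commands '[[[0,-0.05,0],[0,0,0],10],[[0,-0.05,0],[0,0,0],10],[[0,-0.05,0],[0,0,0],10],[[0,-0.05,0],[0,0,0],10],[[0,-0.05,0],[0,0,0],10]]'

```text
clock: 10.08
tool_pos: [579.4, 1.6, 133.3]
ee_rot: [-0.036, 0.999, -0.0, -0.0]
ft_force: [-0.5, 0.1, -1.8]
grip_width: 21.8
gripper_force: 30.0
```

Emit:
drive_tool --commands '[[[0,-0.04,0],[0,0,0],10],[[0,-0.04,0],[0,0,0],10],[[0,-0.03,0],[0,0,0],10],[[0,-0.03,0],[0,0,0],10],[[0,0,0],[0,0,0],10]]'

```text
clock: 10.5
tool_pos: [581.3, -26.2, 133.3]
ee_rot: [-0.035, 0.999, -0.0, -0.0]
ft_force: [-0.4, -0.5, -2.3]
grip_width: 22.0
gripper_force: 30.0
```

```bash
python3 go.py 581 -28 133.5 0.071 1
```

```text
t 10.5 pos [581.3 -26.2 133.3] psi 0.0706 grip 22.0 30.0 ft [-0.4 -0.5 -2.3] q [ 0.29  0.28 -0.32  0.   -0.96 -1.79]
turn first z deg -0.03 shift/row [ 0.0024 -0.0089 -0.001 ] mm/row 1.9
```

Emit:
drive_tool --commands '[[[0,0,-0.04],[0,0,0],10],[[0,0,-0.1],[0,0,0],10],[[0,0,-0.16],[0,0,0],10],[[0,0,-0.06],[0,0,0.76],10],[[0,0,-0.02],[0,0,0.76],10]]'

```text
clock: 10.92
tool_pos: [583.1, -24.6, 213.5]
ee_rot: [0.018, 1.0, 0.0, 0.003]
ft_force: [1.3, 0.5, -2.8]
grip_width: 21.9
gripper_force: 30.0
```

Emit:
drive_tool --commands '[[[0.035,-0.12,0],[0,0,0],10],[[0.035,-0.18,0],[0,0,0],10],[[0.035,-0.18,0],[0,0,0],10],[[0.035,-0.18,0],[0,0,0],10],[[0.035,-0.18,0],[0,0,0],10]]'

```text
clock: 11.33
tool_pos: [540.3, -192.8, 210.3]
ee_rot: [0.017, 1.0, -0.0, 0.001]
ft_force: [1.3, -0.7, -2.5]
grip_width: 21.6
gripper_force: 30.0
```

Emit:
drive_tool --commands '[[[0.035,-0.18,0],[0,0,0],10],[[0.035,-0.18,0],[0,0,0],10],[[0.035,-0.18,0],[0,0,0],10],[[0.035,-0.18,0],[0,0,0],10],[[0.035,-0.18,0],[0,0,0],10]]'

```text
clock: 11.75
tool_pos: [499.0, -371.9, 210.2]
ee_rot: [0.017, 1.0, -0.0, 0.0]
ft_force: [1.1, -0.0, -2.1]
grip_width: 22.0
gripper_force: 30.0
```

```bash
python3 go.py 499 -376.2 100 -0.035 1; python3 - <<'E'
from h import *
a,b=arm.snapshot("top"),arm.snapshot("side")
A=cv2.resize(a[150:275,150:350],None,fx=2,fy=2,interpolation=cv2.INTER_CUBIC)
B=cv2.resize(b[150:350,200:400],None,fx=2,fy=2,interpolation=cv2.INTER_CUBIC)
h=max(A.shape[0],B.shape[0]);o=np.zeros((h,A.shape[1]+B.shape[1],3),np.uint8);o[:A.shape[0],:A.shape[1]]=A;o[:B.shape[0],A.shape[1]:]=B
cv2.imwrite("pics/tr.png",o);print(o.shape)
E
```

```text
t 11.75 pos [ 499.  -371.9  210.2] psi -0.0341 grip 22.0 30.0 ft [ 1.1 -0.  -2.1] q [-0.33  0.28 -0.13  0.   -1.15 -1.28]
turn first z deg 0.05 shift/row [-0.0009 -0.0216  0.5512] mm/row 110.3
(400, 800, 3)
```

View pics/tr.png

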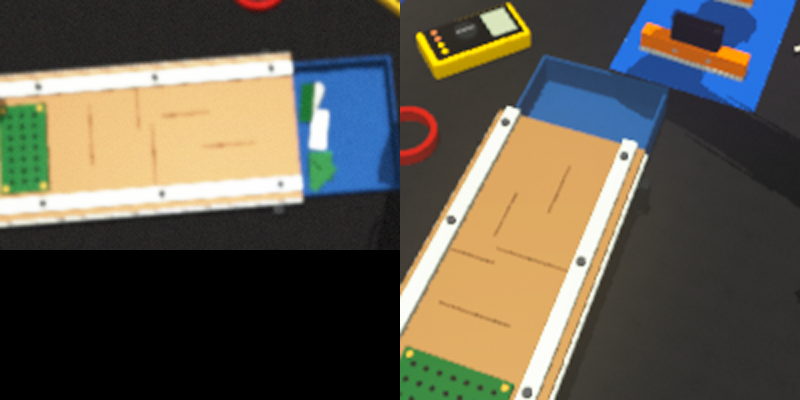

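The bed is clear, the plate is in place, and the offcuts lie in the tray just past the bed end at crop (300-330, 85-190). Now I set the scraper down.

Emit:
drive_tool --commands '[[[0,-0.01,0.1],[0,0,0],10],[[0,0,0.2],[0,0,0],10],[[0,0,0.2],[0,0,0],10],[[0,0,0.18],[0,0,0],10],[[0,0,0.08],[0,0,0],10]]'

```text
clock: 12.27
tool_pos: [497.0, -370.6, 53.0]
ee_rot: [0.018, 1.0, 0.001, -0.003]
ft_force: [-1.3, 0.9, -3.0]
grip_width: 22.1
gripper_force: 30.0
```

Emit:
drive_tool --commands '[[[0,0,0.01],[0,0,0],10],[[0,0,0.01],[0,0,0],10],[[0,0,0.005],[0,0,0],10],[[0,0,0],[0,0,0],10],[[0,0,0],[0,0,0],10]]'

```text
clock: 12.68
tool_pos: [500.4, -372.9, 54.3]
ee_rot: [0.017, 1.0, -0.001, 0.001]
ft_force: [-0.2, 0.2, -2.9]
grip_width: 21.9
gripper_force: 30.0
```

```bash
python3 go.py 499 -376.2 49.6 -0.035 1
```

```text
t 12.68 pos [ 500.4 -372.9   54.3] psi -0.0345 grip 21.9 30.0 ft [-0.2  0.2 -2.9] q [-0.33  0.43 -0.31  0.   -0.83 -1.28]
turn first z deg 0.03 shift/row [ 0.0064 -0.0169  0.0233] mm/row 5.9
```

Emit:
drive_tool --commands '[[[0,-0.015,0.01],[0,0,0],10],[[0,0,0.008],[0,0,0],10],[[0,0,0.005],[0,0,0],10],[[0,0,0],[0,0,0],10],[[0,0,0],[0,0,0],10]]'

```text
clock: 13.1
tool_pos: [499.8, -376.2, 49.6]
ee_rot: [0.017, 1.0, -0.001, 0.001]
ft_force: [-2.3, 2.3, 7.9]
grip_width: 21.7
gripper_force: 30.0
```

```bash
python3 go.py 499 -376.2 49.6 -0.035 1
```

```text
t 13.1 pos [ 499.8 -376.2   49.6] psi -0.0345 grip 21.7 30.0 ft [-2.3  2.3  7.9] q [-0.33  0.44 -0.31  0.   -0.82 -1.27]
turn first z deg 0.03 shift/row [ 0.0038 -0.0003 -0.    ] mm/row 0.8
```

The force on contact shows it is standing on the mat. I release to 50 mm and lift off.

Emit:
drive_tool --commands '[[[0,0,0],[0,0,0],30],[[0,0,0],[0,0,0],50],[[0,0,0],[0,0,0],50],[[0,0,0],[0,0,0],50],[[0,0,0],[0,0,0],50]]'

```text
clock: 13.52
tool_pos: [499.1, -375.6, 47.6]
ee_rot: [0.017, 1.0, 0.0, -0.0]
ft_force: [0.4, 0.5, -0.1]
grip_width: 47.7
gripper_force: 0.0
```

Emit:
drive_tool --commands '[[[0,0,-0.03],[0,0,0],50],[[0,0,-0.06],[0,0,0],50],[[0,0,-0.18],[0,0,0],50],[[0,0,-0.2],[0,0,0],50],[[0,0,-0.2],[0,0,0],50]]'

```text
clock: 13.93
tool_pos: [498.6, -375.5, 184.1]
ee_rot: [0.017, 1.0, -0.0, -0.0]
ft_force: [1.1, 0.1, -0.9]
grip_width: 49.9
gripper_force: 0.0
```

Emit:
drive_tool --commands '[[[0.18,-0.1,0],[0,0,0],50],[[0.18,-0.1,0],[0,0,0],50],[[0,-0.2,0],[0,0,0],50],[[0,-0.2,0],[0,0,0],50],[[0,-0.2,0],[0,0,0],50]]'

```text
clock: 14.35
tool_pos: [421.0, -534.5, 184.3]
ee_rot: [0.017, 1.0, -0.001, 0.001]
ft_force: [1.7, -0.2, 1.1]
grip_width: 49.9
gripper_force: 0.0
```

```bash
python3 go.py; python3 - <<'E'
from fit import *
a,b=arm.snapshot("top"),arm.snapshot("side")
c=proj("top",(499,-375,45))
for d in arm.cut_out("top","scraper_138"):
    if np.hypot(*(np.array(d["uv"])-c))<15:print(d["conf"],fit({"top":d["mask"]},scraper(138),(499,-375,-.03)));break
R=(563.9,246,.072)
for n in("top","side"):
  for d in arm.cut_out(n,"offcut1"):
    for z in(12,40):
        p=ray(n,d["uv"],z)-[R[0],R[1],0];cc,s=np.cos(R[2]),np.sin(R[2]);print(n,round(d["conf"],2),np.round(d["uv"]),z,"tray",round(cc*p[0]+s*p[1]),round(-s*p[0]+cc*p[1]+332))
A=cv2.resize(a[160:275,280:480],None,fx=4,fy=4,interpolation=cv2.INTER_CUBIC)
cv2.imwrite("pics/fin.png",A)
E
```

```text
0.64 (array([ 5.01303040e+02, -3.75157120e+02, -2.32966866e-02]), np.float64(0.15378748318647686))
top 0.72 [309. 214.] 12 tray 3 35
top 0.72 [309. 214.] 40 tray -1 37
top 0.48 [312. 237.] 12 tray -69 31
top 0.48 [312. 237.] 40 tray -72 33
top 0.4 [304. 203.] 12 tray 39 46
top 0.4 [304. 203.] 40 tray 34 48
```

View pics/fin.png

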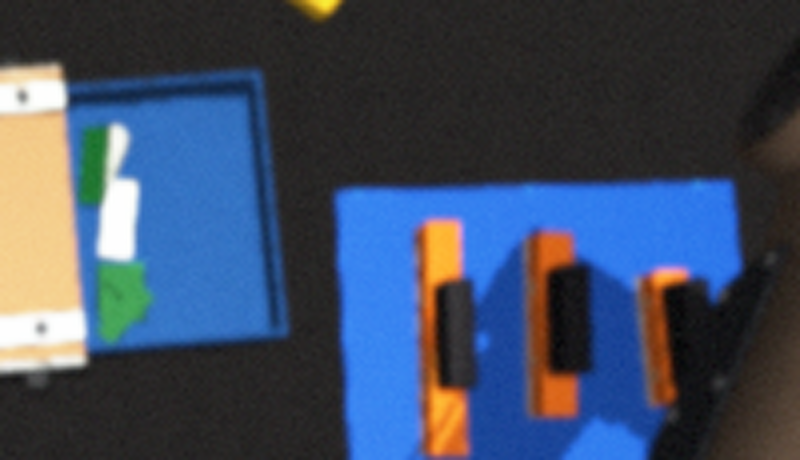

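All five offcuts show in the tray at crop (80-150, 125-340). The scraper stands on the mat at (555,325), and the other two have not moved.

```bash
python3 -c "
from cell import arm;print(arm.hand_in())"
```

```text
the job is handed in; nothing more can be done
None
```

I swept all five offcuts into the scrap tray with the 138 mm scraper, set it back upright on the mat, and handed the job in at about 15 s; the final pictures looked right, but no verdict came back.

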